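Fit the trimming chuck onto the wheel's three pins

ROBOT

A 6-joint arm with a two-finger parallel gripper is mounted at the origin on a cart in front of the work surface, level with it; the furniture and walls round the work are solid. World frame = base frame: x ahead of the robot, y to its left, z up, the work surface at z = 0. Lengths are in m, angles in rad, forces in N, time in s.
With the tool pointing down it reaches from about 0.225 to 0.725 m from the base axis. Payload 3.1 kg.
Tool frame: the origin (TCP) lies at the very end of the fingers, on their centre line; the grasp point (between the pads) lies 19 mm behind it (grip_point_offset is the distance from the TCP to the grasp point, in m); z points along the fingers, y is the line along which they close (so a half turn about z gives the same grasp; the last joint's range is limited). The gripper opens to 85 mm and grips with 20 to 120 N. Pads are 22 mm wide; open, the fingers measure 114 mm over their backs; the gripper's body (76 mm by 85 mm) begins 54 mm behind the grasp point. The pads swing forward as they close: fully open they stand 13 mm farther back than shut.
Start: joints at [1.079, 0.048, 0.099, 1.622, 0, 1.443], TCP at [0.187, 0.491, 0.201] pointing down, gripper open.
Joint ranges: [-2.91, 2.91], [-0.99, 1.94], [-1.21, 1.42], [-2.12, 2.29], [-1.49, 1.47], [-3.14, 3.14]. Speed limits (rad/s): [2.79, 2.79, 3.14, 3.14, 3.14, 3.14].

INTERFACE

Orientations are given as a rotation vector (axis times angle).
In Python, from station import * gives the robot as it stands.
- The arm moves only by the shell command python3 -m handwheel 'ROWS' [FORCE]. ROWS is JSON, one flat list of numbers, 7 for each row, row after row: the turn, a rotation vector about the tool's x, y, z in degrees, then the shift along the tool's x, y, z in m, then the opening, from 0 (shut) to 1 (fully open). A call has 1 to 20 rows; each row is the pose to reach, as a shift and turn from the pose commanded when the call began, along the tool's axes at that moment; what a row does not reach only later rows make up. A row lasts 1/10 s, in which the tool goes at most 50 mm and 8.59 degrees, less where a joint would pass 70% of its speed; a pose out of reach is approached as far as the arm can. A call with a gripper value outside its range is refused whole. The fingers move at their own pace and stop on an object; FORCE is the grip in N (left out, the last holds). Time passes only in rows, so rows that repeat a pose let the fingers close. It gives the time, the measured TCP pose, the force, the opening and the grip force at its end, in the units of the state.
- observe(): the state, without advancing time (a new reading comes with each control period).
- grab_frame(name): name is "side" or "top" or "wrist"; returns (picture, depth): 420x560x3 uint8, blue, green, red; 420x560 float32, m along the optical axis (not along the pixel's ray), 0 where there is no reading.
- get_calibration(name): a dict with "fx", "fy", "cx", "cy" (pixels), "pose" (4x4, takes a point from camera to world coordinates); the wrist camera has in their place "tool_from_camera" (4x4, takes a point from camera to tool coordinates, whose origin is the TCP and whose axes are the flange's). Camera axes: x right, y up, looking along -z (the intrinsics and any distortion apply to the point x, -y, -z); pixel columns grow to the right and rows downward; lengths in m; the calibration is good to about 2 mm. A picture is of the moment at which its call begins: read the wrist's pose just before it. get_calibration takes no time and is no camera call.
- job_done(): hands the job in; it is judged then, once.
The state is a dict: "t": time; "joint_positions": joint angles; "qvel": joint speeds; "tau": joint torques, N m; "tcp_pos": TCP position; "eef_rot": TCP orientation; "contact_force": force on the tool from outside, world axes, zero at the start; "ft_torque": the same for the moment, N m; "finger_gap": opening from 0.0 (shut) to 1.0 (fully open); "gripper_force": force on a finger pad.
Only numpy, scipy, OpenCV 4.12 (cv2) and the standard library are available. Lean on these libraries where they do the work, as an engineer would, in place of code of your own. Each camera call takes 0.05 s, during which the arm holds its last target. There are 200 camera calls.

TASK

Fit the wooden trimming chuck onto the small potter's wheel: set it over the centre pilot, turn it by feel with light pressure until its three holes find the three pins of the wheel head, then push it gently all the way down until its disc lies flush on the head, and let go. Never force, wedge or bang it (keep the load on the wheel, sideways too, well under 20 N), and leave the glaze pot, ring cutter and stamp beside the work where they are.

Things in the scene. Friction and masses are not known exactly. Their poses are not given: they have to be found in the camera images.
- chuck_grip (a point): Wooden trimming chuck, 0.32 to 0.48 kg, upright on the table at any turn; this point is on its axis 40 mm above its underside, z up. A disc 144 mm across, 12 mm thick; on it a collar 50 mm across up to 30 mm; then the grip block, 50 mm along x, 40 mm along y between its two flats, from 30 to 74 mm above the underside; a cork pad on top ends at 80 mm.
- chuck_foot (a point): Centre of the chuck's underside, axes as chuck_grip. The disc has three round through holes, 11.2 mm across, with a 1 mm chamfer below, on a circle of 45 mm radius at 0, 120 and 240 degrees from this +x axis (so any third of a turn is the same). The bore in the middle, 20 mm across, open below and 29 mm deep, takes the wheel's pilot.
- wheel_base: Fixed dark steel foot of the small potter's wheel, 170 mm across; origin at the centre of its underside. An upright index tab, 40 mm high, stands at its rim on its +x axis, 86 to 100 mm from the centre. The round bare-metal head above it, 164 mm across, is held from turning by a brake that withstands the rubbing of a lightly pressed chuck (up to 1.6 N m).
- head_top (a point): Centre of the head's flat upper face, 60 mm above the table; x points to the foot's index tab, z up. On it stand a pilot (16 mm across, 24 mm high, top 6 mm tapered to 8 mm) and three pins with bevelled ends, 8 mm across, 14 mm high, on a 45 mm radius, 120 degrees apart. Their angle is not measured: one pin lies 0.1 to 1.3 rad counter-clockwise (seen from above) from x. Seated, chuck_grip is 40 mm above; on the pin tips 54 mm.
- sleeve (a joint): How far the wheel head, which rides on a spring, is pressed down, in m: 0 is up, 0.012 a hard stop. It stays up until pressed with about 6.5 N (so it bears the chuck's weight), then gives 1 mm for each further 2 N.
- glaze_pot: Bystander: small round screw-lid glaze pot, 57 mm across, 63 mm high, standing left of the wheel; origin at the centre of its underside. Not to be moved.
- ring_cutter: Bystander: plain metal ring cutter, 56 mm across, 20 mm high, on the table beyond the chuck; origin at the centre of its underside. Not to be moved.
- stamp: Bystander: small waisted stamp, 28 mm across, 47 mm high, standing at the far side; origin at the centre of its underside. Not to be moved.

How it is judged:
By the outcome, as a careful person would: the job done as asked, in the order asked, and still so for the second after the job is handed in, with the robot touching nothing.
It also fails if it takes over 58 s, if anything falls off the work surface, if the arm or the gripper's body presses on something with over 40 N, if the wrist force passes 120 N, or if a joint passes its speed limit or range.

## Working session

There is one attempt and no reset: what is moved stays moved. The work goes in short steps, Python scripts to look and compute and a shell command to move; the robot and the scene stay as the last step left them, time stands still between calls to the robot, and variables do not carry over. Pictures are saved under pics/ and viewed, at most 10 in all, crops included, and the job is handed in when it is done.

```bash
ls; mkdir -p pics; python3 - <<'E'
from station import *
import cv2,numpy as np
s=observe();print({k:np.round(v,3) if not isinstance(v,str) else v for k,v in s.items()})
for n in("top","side"):
    p,d=grab_frame(n);cv2.imwrite(f"pics/{n}0.png",p);np.save(f"pics/{n}0.npy",d);c=get_calibration(n);print(n,c)
print(get_calibration("wrist"))
E
```

```text
pics
{'t': np.float64(0.0), 'joint_positions': array([1.079, 0.049, 0.098, 1.622, 0.   , 1.443]), 'qvel': array([ 0.   ,  0.001,  0.002, -0.001, -0.   ,  0.   ]), 'tau': array([-0.0000e+00, -3.3878e+01,  3.2002e+01,  2.0000e-02, -0.0000e+00,
        0.0000e+00]), 'tcp_pos': array([0.186, 0.49 , 0.199]), 'eef_rot': array([-5.680e-01, -3.089e+00,  3.000e-03]), 'contact_force': array([ 0.11 , -0.788,  0.21 ]), 'ft_torque': array([-0.009, -0.011,  0.023]), 'gripper_force': np.float64(0.0), 'finger_gap': np.float64(0.995)}
top {'fx': 426.82556109479776, 'fy': 426.82556109479776, 'cx': 285.9273925071128, 'cy': 207.57670693083398, 'pose': array([[-0.01567243,  0.9891097 , -0.14634337,  0.42126286],
       [-0.99971584, -0.01813036, -0.01547689,  0.1029633 ],
       [-0.0179616 ,  0.14605923,  0.98911278,  0.99591517],
       [ 0.        ,  0.        ,  0.        ,  1.        ]])}
side {'fx': 413.60827239398975, 'fy': 413.60827239398975, 'cx': 281.34757822542565, 'cy': 207.02086895527978, 'pose': array([[ 0.88760771,  0.21715411, -0.40619778,  0.1506854 ],
       [-0.46012292,  0.3779004 , -0.80341657, -0.69690832],
       [-0.02096291,  0.90001966,  0.43534489,  0.49458623],
       [ 0.        ,  0.        ,  0.        ,  1.        ]])}
{'fx': 316.80851869334197, 'fy': 316.80851869334197, 'cx': 275.15775930036443, 'cy': 207.1897887789667, 'tool_from_camera': array([[-1.50608947e-03,  9.47026785e-01,  3.21151055e-01,
         8.32095518e-02],
       [ 9.99998719e-01,  1.25213737e-03,  9.97287434e-04,
         5.62316968e-05],
       [ 5.42332673e-04,  3.21152146e-01, -9.47027457e-01,
        -1.72448401e-01],
       [ 0.00000000e+00,  0.00000000e+00,  0.00000000e+00,
         1.00000000e+00]])}
```

View pics/top0.png

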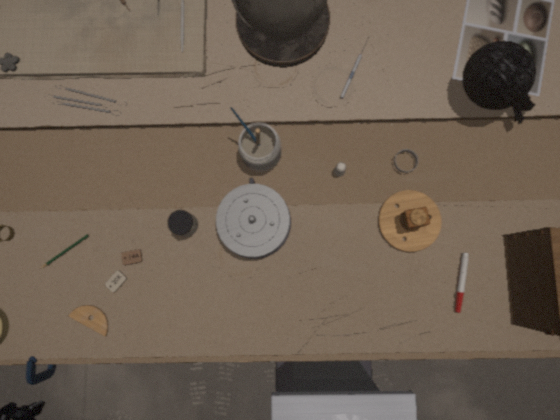

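View pics/side0.png

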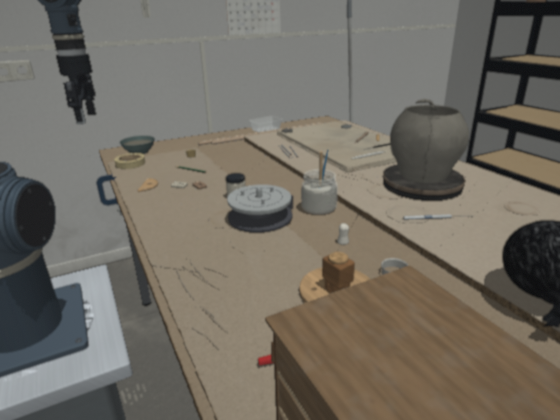

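```bash
cat > h.py <<'E'
from station import *
import cv2,numpy as np
from scipy.spatial.transform import Rotation as R
def tool(s):
    T=np.eye(4);T[:3,:3]=R.from_rotvec(s["eef_rot"]).as_matrix();T[:3,3]=s["tcp_pos"];return T
def campose(n,s=None):
    c=get_calibration(n);return c,(tool(s)@c["tool_from_camera"] if n=="wrist" else c["pose"])
def ray(c,P,u,v,z):
    u,v=np.broadcast_arrays(np.asarray(u,float),np.asarray(v,float))
    d=np.stack([(u-c["cx"])/c["fx"],-(v-c["cy"])/c["fy"],-np.ones_like(u)],-1)@P[:3,:3].T
    return P[:3,3]+d*((z-P[2,3])/d[...,2])[...,None]
def proj(c,P,X):
    q=(np.asarray(X)-P[:3,3])@P[:3,:3];return np.stack([c["cx"]-c["fx"]*q[...,0]/q[...,2],c["cy"]+c["fy"]*q[...,1]/q[...,2]],-1)
def move(s,pos,yaw):
    """shift/turn in tool axes to a downward pose with tool y at world angle yaw (mod pi)"""
    T=tool(s);Rm=T[:3,:3]
    y=np.array([np.cos(yaw),np.sin(yaw),0]);
    if y@Rm[:,1]<0:y=-y
    z=np.array([0,0,-1.]);G=np.stack([np.cross(y,z),y,z],1)
    print("rot deg",np.round(np.degrees(R.from_matrix(Rm.T@G).as_rotvec()),2),"shift",np.round(Rm.T@(np.array(pos)-T[:3,3]),4))
E
python3 - <<'E'
from h import *
c,P=campose("top")
for n,u,v,z in[("chuck",411,221,.012),("h1",397,206,.012),("h2",404,238,.012),("wheel",253,220,.06),("tab",252,182,.04),("pot",180,222,.063),("ring",404,161,.02),("stamp",340,168,.047),("cup",258,145,.08)]:print(n,ray(c,P,u,v,z).round(3))
s=observe();a=ray(c,P,411,221,.012);move(s,[a[0]+.02,a[1],.25],1.3)
p=cv2.imread("pics/top0.png")
q=np.hstack([cv2.resize(p[170:270,205:305],None,fx=4,fy=4,interpolation=3),cv2.resize(p[170:270,360:460],None,fx=4,fy=4,interpolation=3)])
cv2.imwrite("pics/crop0.png",cv2.convertScaleAbs(q,alpha=1.6))
E
```

```text
chuck [ 0.53  -0.17   0.012]
h1 [ 0.566 -0.139  0.012]
h2 [ 0.491 -0.151  0.012]
wheel [0.533 0.191 0.06 ]
tab [0.623 0.195 0.04 ]
pot [0.531 0.352 0.063]
ring [ 0.671 -0.159  0.02 ]
stamp [ 0.65  -0.007  0.047]
cup [0.698 0.177 0.08 ]
rot deg [-0.12 -0.02 -5.33] shift [-0.5747 -0.4874 -0.0497]
```

View pics/crop0.png

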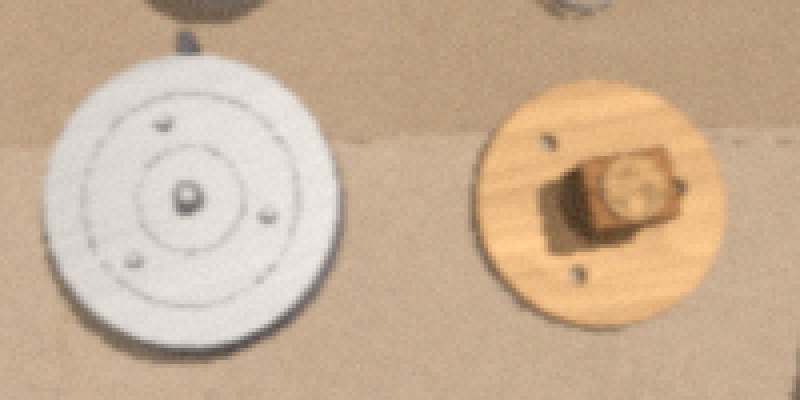

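Left: wheel with tab at top (crop 187,42), pins at (164,123), (267,215), (134,261). Right: chuck holes at (548,141), (579,274), (681,187).

```bash
python3 - <<'E'
from h import *
c,P=campose("top")
def fit(X,z,off,pz):
    X=np.array(X,float);w=ray(c,P,(X[:,0]-off[0])/4+off[1],X[:,1]/4+170,pz)[:,:2]
    m=w.mean(0);d=w-m;print(m.round(4),"r",np.linalg.norm(d,axis=1).round(4),"ang",np.degrees(np.arctan2(d[:,1],d[:,0])).round(1));return m
m=fit([(548,141),(579,274),(681,187)],0,(400,360),.012)
w=fit([(164,123),(267,215),(134,261)],0,(0,205),.073)
print(ray(c,P,205+187/4,170+198/4,.083), ray(c,P,205+192.5/4,170+203/4,.06))
s=observe();
for yaw in(1.3,):move(s,[m[0]-.0,m[1],.25],yaw)
E
```

```text
[ 0.5323 -0.1691] r [0.046  0.0451 0.046 ] ang [ 40.  159.3 -81.3]
[0.5321 0.1916] r [0.0444 0.0438 0.0444] ang [  17.3 -102.3  138.2]
[0.53169375 0.19136312 0.083     ] [0.53164065 0.19055827 0.06      ]
rot deg [-0.12 -0.02 -5.33] shift [-0.5577 -0.4931 -0.0497]
```

```bash
python3 -m handwheel '[0,0,60,-0.557,-0.493,0,1, 0,0,60,-0.557,-0.493,0,1, 0,0,60,-0.557,-0.493,0,1, 0,0,60,-0.557,-0.493,0,1, 0,0,60,-0.557,-0.493,0,1, 0,0,60,-0.557,-0.493,0,1, 0,0,60,-0.557,-0.493,0,1, 0,0,60,-0.557,-0.493,0,1, 0,0,60,-0.557,-0.493,0,1, 0,0,60,-0.557,-0.493,0,1, 0,0,60,-0.557,-0.493,0,1, 0,0,60,-0.557,-0.493,0,1, 0,0,60,-0.557,-0.493,0,1, 0,0,60,-0.557,-0.493,0,1, 0,0,60,-0.557,-0.493,0,1, 0,0,60,-0.557,-0.493,0,1, 0,0,60,-0.557,-0.493,0,1, 0,0,60,-0.557,-0.493,0,1, 0,0,60,-0.557,-0.493,0,1]'
python3 - <<'E'
from h import *
s=observe();p,d=grab_frame("wrist");cv2.imwrite("pics/w1.png",p);np.save("pics/w1s.npy",tool(s))
print(s["t"],s["tcp_pos"],s["eef_rot"],s["joint_positions"].round(2));move(s,[.5323,-.1691,.033],np.radians(9.3))
E
```

```text
t: 2.0
tcp_pos: [0.5316, -0.167, 0.2011]
eef_rot: [2.035, 2.393, 0.001]
contact_force: [-0.4, 0.3, -0.6]
finger_gap: 1.001
gripper_force: 0.0
2.0 [ 0.53162598 -0.16695597  0.20106617] [2.03480127e+00 2.39311456e+00 5.19476330e-04] [-0.42  0.13  0.19  1.63  0.    0.98]
rot deg [ 0.03  0.   -0.05] shift [-0.0022  0.0002  0.1681]
```

View pics/w1.png

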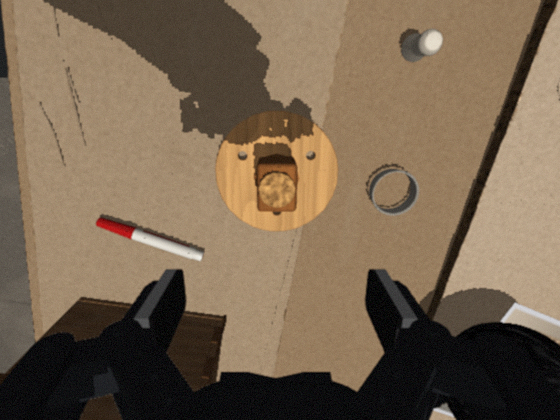

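The chuck is upright, with holes near (242,155), (310,155), (277,212). The fingers straddle column ~277, so the grasp line agrees.

```bash
python3 - <<'E'
from h import *
p=cv2.imread("pics/w1.png");T=np.load("pics/w1s.npy");c=get_calibration("wrist");P=T@c["tool_from_camera"]
g=cv2.cvtColor(p,6).astype(float);H=[]
for u,v in((242,155),(310,155)):
    a=g[v-8:v+9,u-8:u+9];m=np.clip(np.percentile(a,70)*.75-a,0,None);yy,xx=np.mgrid[v-8:v+9,u-8:u+9]
    H.append(((m*xx).sum()/m.sum(),(m*yy).sum()/m.sum()))
H.append((277,212));H=np.array(H);print(H.round(1))
w=ray(c,P,H[:,0],H[:,1],.012)[:,:2];m=w.mean(0);d=w-m
print(w.round(4),m.round(4),np.linalg.norm(d,axis=1).round(4),np.degrees(np.arctan2(d[:,1],d[:,0])).round(1))
pm=(w[0]+w[1])/2; a=w[1]-w[0];ang=np.degrees(np.arctan2(a[1],a[0]));print(ang,"centre from two",pm, pm+.0225*np.array([a[1],-a[0]])/np.linalg.norm(a),np.linalg.norm(a))
print(ray(c,P,277,190,.08))
E
```

```text
[[242.  156.9]
 [311.2 156.4]
 [277.  212. ]]
[[ 0.4903 -0.1525]
 [ 0.5683 -0.1393]
 [ 0.5406 -0.2121]] [ 0.5331 -0.1679] [0.0455 0.0454 0.0448] [160.1  39.1 -80.3]
9.600887265283145 centre from two [ 0.52928689 -0.14587217] [ 0.53303953 -0.16805702] 0.07914906467480863
[ 0.53269998 -0.16603253  0.08      ]
```

```bash
python3 -m handwheel '[0,0,0,-0.0015,0.001,0.05,1, 0,0,0,-0.0015,0.001,0.10,1, 0,0,0,-0.0015,0.001,0.13,1, 0,0,0,-0.0015,0.001,0.15,1, 0,0,0,-0.0015,0.001,0.16,1, 0,0,0,-0.0015,0.001,0.168,1, 0,0,0,-0.0015,0.001,0.168,1, 0,0,0,-0.0015,0.001,0.168,0.4, 0,0,0,-0.0015,0.001,0.168,0.4, 0,0,0,-0.0015,0.001,0.168,0.4, 0,0,0,-0.0015,0.001,0.168,0.4, 0,0,0,-0.0015,0.001,0.168,0.3, 0,0,0,-0.0015,0.001,0.168,0.3, 0,0,0,-0.0015,0.001,0.168,0.3, 0,0,0,-0.0015,0.001,0.168,0.3, 0,0,0,-0.0015,0.001,0.168,0.3]' 40
python3 -c "
from h import *
s=observe();print(s)"
```

```text
t: 3.65
tcp_pos: [0.5337, -0.1701, 0.0339]
eef_rot: [2.036, 2.39, 0.0]
contact_force: [-2.6, -0.2, 6.5]
finger_gap: 0.453
gripper_force: 41.2
{'t': 3.65, 'joint_positions': array([-4.28043723e-01,  1.65223843e-01, -1.06362353e-01,  1.29744705e+00,
       -3.90302591e-04,  9.83008014e-01]), 'qvel': array([ 8.66884931e-04,  9.54502137e-05,  1.14309938e-03,  6.46674206e-04,
       -7.64075896e-04,  8.57617810e-05]), 'tau': array([  0.32991682, -34.70004559,  29.50998724,  -0.73036099,
         0.1952897 ,   0.04021494]), 'tcp_pos': array([ 0.53370534, -0.17012012,  0.03390821]), 'eef_rot': array([2.03594784e+00, 2.39022974e+00, 1.68916324e-04]), 'contact_force': array([-2.58140091, -0.22757881,  6.48925816]), 'ft_torque': array([0.02316524, 0.36779012, 0.01829651]), 'gripper_force': 41.157124042510986, 'finger_gap': 0.45308919033346073}
```

```bash
python3 -m handwheel '[0,0,0,0,0,-0.02,0.3, 0,0,0,0,0,-0.05,0.3, 0,0,0,0,0,-0.09,0.3, 0,0,0,0,0,-0.12,0.3, 0,0,0,0,0,-0.13,0.3, 0,0,2,0.03,0.005,-0.13,0.3, 0,0,4,0.07,0.011,-0.13,0.3, 0,0,6,0.11,0.018,-0.13,0.3, 0,0,8,0.15,0.024,-0.13,0.3, 0,0,10,0.19,0.03,-0.13,0.3, 0,0,11.7,0.23,0.037,-0.13,0.3, 0,0,11.7,0.27,0.043,-0.13,0.3, 0,0,11.7,0.31,0.05,-0.13,0.3, 0,0,11.7,0.34,0.054,-0.13,0.3, 0,0,11.7,0.357,0.057,-0.13,0.3, 0,0,11.7,0.357,0.057,-0.13,0.3, 0,0,11.7,0.357,0.057,-0.13,0.3, 0,0,11.7,0.357,0.057,-0.13,0.3, 0,0,11.7,0.357,0.057,-0.13,0.3]'
python3 - <<'E'
from h import *
s=observe();p,d=grab_frame("wrist");np.save("pics/w2s.npy",tool(s));a,_=grab_frame("side")
t,_=grab_frame("top");cv2.imwrite("pics/w2.png",p);cv2.imwrite("pics/s2.png",a);cv2.imwrite("pics/t2.png",t)
q=np.vstack([np.hstack([cv2.resize(p,(400,300)),cv2.resize(t[170:275,195:335],(400,300))]),np.hstack([cv2.resize(a[120:260,180:367],(400,300)),np.zeros((300,400,3),np.uint8)])])
cv2.imwrite("pics/m2.png",cv2.convertScaleAbs(q,alpha=1.4));print(s["t"],s["tcp_pos"],s["eef_rot"],s["contact_force"],s["ft_torque"],s["finger_gap"])
E
```

```text
t: 5.55
tcp_pos: [0.5325, 0.1908, 0.1619]
eef_rot: [-2.272, -2.17, 0.002]
contact_force: [0.9, -0.4, -3.7]
finger_gap: 0.454
gripper_force: 41.7
5.55 [0.53249888 0.19081277 0.16186842] [-2.27161812e+00 -2.16964942e+00  1.72994084e-03] [ 0.896316   -0.40782046 -3.73905388] [0.02253633 0.04687916 0.01622052] 0.45352079237938614
```

View pics/m2.png

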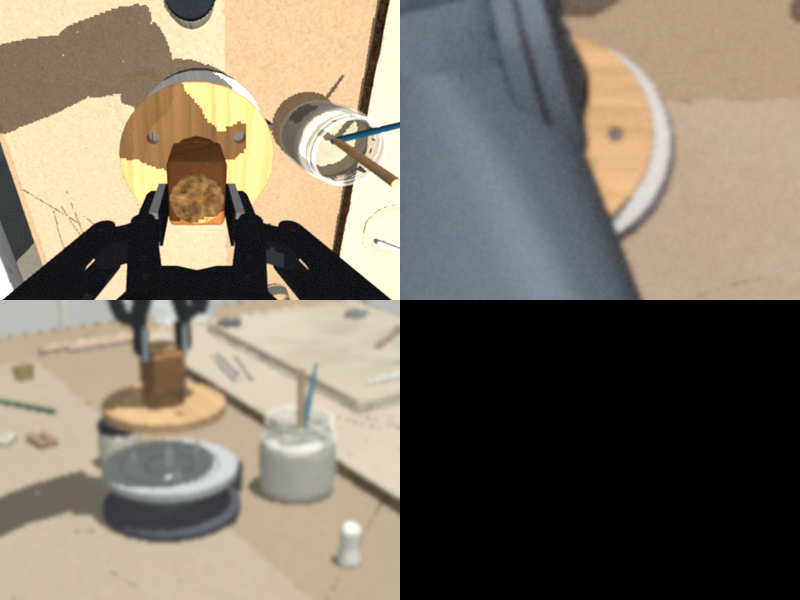

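The chuck hangs level in the grip over the wheel. In the full wrist image its holes are near (214,190) and (333,190).

```bash
python3 - <<'E'
from h import *
p=cv2.imread("pics/w2.png");T=np.load("pics/w2s.npy");c=get_calibration("wrist");P=T@c["tool_from_camera"]
g=cv2.cvtColor(p,6);
for z in(.138,.140):
    H=[]
    for u,v in((214,190),(333,190)):
        a=p[v-14:v+15,u-14:u+15].astype(float);sat=a[...,2]-a[...,0];m=(sat<.45*np.median(sat)).astype(np.uint8)
        n,l,st,ce=cv2.connectedComponentsWithStats(m);k=1+np.argmax(st[1:,4]);H.append((ce[k][0]+u-14,ce[k][1]+v-14,st[k,4],st[k,2],st[k,3]))
    H=np.array(H);w=ray(c,P,H[:,0],H[:,1],z)[:,:2];a=w[1]-w[0];L=np.linalg.norm(a)
    ctr=w.mean(0)+.0225*np.array([a[1],-a[0]])/L
    print(H.round(1),"L",L,"ang y",np.degrees(np.arctan2(a[1],a[0])),"ctr",ctr,"tool y ang",np.degrees(np.arctan2(T[1,1],T[0,1])),"tool frame",T[:2,:2].T@(ctr-T[:2,3]))
E
```

```text
[[215.3 191.1 122.   14.   11. ]
 [334.1 190.6 127.   15.   12. ]] L 0.07644345441620083 ang y -2.4032043870570687 ctr [0.53193237 0.19569698] tool y ang -2.630503959905352 tool frame [ 0.00485307 -0.00079008]
[[215.3 191.1 122.   14.   11. ]
 [334.1 190.6 127.   15.   12. ]] L 0.07566448791589137 ang y -2.4032043870570736 ctr [0.53196596 0.19626435] tool y ang -2.630503959905352 tool frame [ 0.00542138 -0.00078256]
```

```bash
python3 - <<'E'
from h import *
t=cv2.imread("pics/t2.png");c,P=campose("top");a=t[208:226,262:280].astype(float);sat=a[...,2]-a[...,0];m=(sat<.6*np.median(sat)).astype(np.uint8)
n,l,st,ce=cv2.connectedComponentsWithStats(m);print(st[1:],ce[1:]+[262,208])
k=1+np.argmax(st[1:,4]);u=ce[k]+[262,208]
for z in(.134,.138,.14):
    h=ray(c,P,*u,z)[:2];an=np.radians(-92.5);print(z,h,h-.045*np.array([np.cos(an),np.sin(an)]))
# right disc edge: fit circle of r 72
hsv=cv2.cvtColor(t,cv2.COLOR_BGR2HSV);print(hsv[216,255:310,1].tolist())
E
```

```text
[[ 6  7  5  4 16]] [[270.  216.5]]
0.134 [0.53101269 0.14917678] [0.53297556 0.19413395]
0.138 [0.53050336 0.14896231] [0.53246623 0.19391948]
0.14 [0.53024869 0.14885508] [0.53221157 0.19381225]
[25, 34, 18, 0, 82, 108, 106, 108, 110, 105, 107, 107, 98, 73, 33, 22, 32, 75, 100, 105, 108, 106, 108, 109, 104, 107, 107, 103, 62, 30, 14, 11, 11, 14, 17, 46, 66, 66, 67, 66, 66, 66, 67, 62, 62, 64, 61, 65, 64, 62, 61, 60, 65, 65, 62]
```

```bash
python3 -m handwheel '[0,0,0,-0.0026,-0.0005,0.01,0.3, 0,0,0,-0.0026,-0.0005,0.025,0.3, 0,0,0,-0.0026,-0.0005,0.035,0.3, 0,0,0,-0.0026,-0.0005,0.038,0.3, 0,0,0,-0.0026,-0.0005,0.039,0.3, 0,0,0,-0.0026,-0.0005,0.04,0.3, 0,0,0,-0.0026,-0.0005,0.041,0.3, 0,0,0,-0.0026,-0.0005,0.042,0.3, 0,0,0,-0.0026,-0.0005,0.043,0.3, 0,0,0,-0.0026,-0.0005,0.044,0.3, 0,0,0,-0.0026,-0.0005,0.044,0.3, 0,0,0,-0.0026,-0.0005,0.044,0.3]'
python3 -c "
from h import *
s=observe();print(s['ft_torque'])"
```

```text
t: 6.9
tcp_pos: [0.532, 0.1893, 0.1185]
eef_rot: [-2.27, -2.172, 0.0]
contact_force: [-0.2, 0.9, -3.9]
finger_gap: 0.452
gripper_force: 41.7
[-0.02502385  0.00146684  0.06510407]
```

```bash
python3 -m handwheel '[0,0,0,0,0,0.001,0.3, 0,0,0,0,0,0.002,0.3, 0,0,0,0,0,0.003,0.3, 0,0,0,0,0,0.004,0.3, 0,0,0,0,0,0.004,0.3]'; python3 -m handwheel '[0,0,0,0,0,0.001,0.3, 0,0,0,0,0,0.002,0.3, 0,0,0,0,0,0.003,0.3, 0,0,0,0,0,0.003,0.3]'
```

```text
t: 7.4
tcp_pos: [0.532, 0.1893, 0.1143]
eef_rot: [-2.27, -2.172, 0.0]
contact_force: [-0.4, 0.1, -3.6]
finger_gap: 0.447
gripper_force: 41.7
t: 7.8
tcp_pos: [0.5328, 0.1895, 0.112]
eef_rot: [2.27, 2.171, 0.003]
contact_force: [2.0, 0.9, -2.4]
finger_gap: 0.452
gripper_force: 41.9
```

```bash
python3 -m handwheel '[0,0,0,0,0,0.001,0.3, 0,0,0,0,0,0.001,0.3]'; python3 -m handwheel '[0,0,0,0,0,0.001,0.3, 0,0,0,0,0,0.001,0.3]'; python3 -c "
from h import *
s=observe();print(s['ft_torque'])"
```

```text
t: 8.0
tcp_pos: [0.5331, 0.1895, 0.1109]
eef_rot: [2.269, 2.171, 0.003]
contact_force: [2.4, 0.6, -2.5]
finger_gap: 0.451
gripper_force: 41.8
t: 8.2
tcp_pos: [0.5331, 0.1895, 0.1099]
eef_rot: [2.269, 2.171, 0.003]
contact_force: [3.7, 1.7, -2.2]
finger_gap: 0.454
gripper_force: 41.9
[ 0.214776   -1.11803583 -0.02348925]
```

```bash
python3 -m handwheel '[0,0,0,0,0.0008,0,0.3, 0,0,0,0.0005,0.0015,0,0.3, 0,0,0,0.0005,0.0015,0,0.3]';python3 -c "
from h import *
s=observe();print(s['ft_torque'])"
```

```text
t: 8.5
tcp_pos: [0.5334, 0.1896, 0.1093]
eef_rot: [-2.27, -2.172, 0.001]
contact_force: [2.6, -0.2, -2.8]
finger_gap: 0.454
gripper_force: 41.9
[ 0.0468136  -0.80402479 -0.02058147]
```

```bash
python3 -m handwheel '[0,0,0,0,0.001,0,0.3, 0,0,0,0,0.002,0,0.3, 0,0,0,0,0.002,0,0.3]';python3 -c "
from h import *
s=observe();print(s['ft_torque'])"
```

```text
t: 8.8
tcp_pos: [0.5341, 0.1894, 0.1084]
eef_rot: [-2.269, -2.17, 0.005]
contact_force: [0.2, 0.0, -4.8]
finger_gap: 0.456
gripper_force: 41.7
[ 0.00301533 -0.06449266 -0.05320552]
```

```bash
python3 -m handwheel '[0,0,0,0,0.001,0.0005,0.3, 0,0,0,0,0.001,0.001,0.3, 0,0,0,0,0.001,0.001,0.3]'; python3 -m handwheel '[0,0,0,0,0,0.001,0.3, 0,0,0,0,0,0.001,0.3]'
```

```text
t: 9.1
tcp_pos: [0.536, 0.1895, 0.1081]
eef_rot: [-2.27, -2.171, 0.002]
contact_force: [-0.3, -0.2, -4.8]
finger_gap: 0.45
gripper_force: 41.7
t: 9.3
tcp_pos: [0.5364, 0.1896, 0.1079]
eef_rot: [2.27, 2.172, 0.0]
contact_force: [-1.0, -0.9, -1.9]
finger_gap: 0.452
gripper_force: 41.9
```

```bash
python3 -m handwheel '[0,0,0,0,0,0.0005,0.3, 0,0,0,0,0,0.0005,0.3]'; python3 -m handwheel '[0,0,0,0,0,0.0005,0.3, 0,0,0,0,0,0.0005,0.3]';python3 -c "
from h import *
s=observe();print(s['ft_torque'])"
```

```text
t: 9.5
tcp_pos: [0.5365, 0.1897, 0.1078]
eef_rot: [2.27, 2.171, 0.001]
contact_force: [-2.1, -0.2, 1.4]
finger_gap: 0.456
gripper_force: 42.3
t: 9.7
tcp_pos: [0.5365, 0.1897, 0.1073]
eef_rot: [2.27, 2.172, 0.001]
contact_force: [-2.2, -1.2, 4.0]
finger_gap: 0.451
gripper_force: 42.5
[-0.11703814  0.87590109  0.05639726]
```

```bash
python3 -m handwheel '[0,0,1,0,-0.0005,0,0.3, 0,0,2,0,-0.0008,0,0.3, 0,0,3,0,-0.0008,0,0.3, 0,0,4,0,-0.0008,0,0.3, 0,0,4,0,-0.0008,0,0.3]'; python3 -m handwheel '[0,0,1,0,0,0,0.3, 0,0,2,0,0,0,0.3, 0,0,2,0,0,0,0.3]';python3 -c "
from h import *
s=observe();print(s['ft_torque'])"
```

```text
t: 10.2
tcp_pos: [0.537, 0.19, 0.1071]
eef_rot: [2.345, 2.089, 0.004]
contact_force: [1.6, 0.3, 3.9]
finger_gap: 0.455
gripper_force: 42.5
t: 10.5
tcp_pos: [0.5368, 0.1897, 0.1068]
eef_rot: [2.381, 2.048, 0.003]
contact_force: [3.3, 0.7, 2.2]
finger_gap: 0.455
gripper_force: 42.4
[-0.02660038 -0.84350292  0.11553666]
```

```bash
python3 -m handwheel '[0,0,1,0,0.0003,0,0.3, 0,0,1,0,0.0005,0,0.3]'; python3 -m handwheel '[0,0,1,0,0,0,0.3, 0,0,1,0,0,0,0.3]'; python3 -m handwheel '[0,0,1,0,0,0,0.3, 0,0,1,0,0,0,0.3]';python3 -c "
from h import *
s=observe();print(s['ft_torque'],np.degrees(np.arctan2(tool(s)[1,1],tool(s)[0,1])))"
```

```text
t: 10.7
tcp_pos: [0.535, 0.1893, 0.1054]
eef_rot: [-2.399, -2.026, 0.004]
contact_force: [2.2, 0.6, -1.4]
finger_gap: 0.454
gripper_force: 42.0
t: 10.9
tcp_pos: [0.5347, 0.1894, 0.1045]
eef_rot: [-2.415, -2.006, 0.005]
contact_force: [1.0, 0.5, -4.1]
finger_gap: 0.453
gripper_force: 41.7
t: 11.1
tcp_pos: [0.5347, 0.1893, 0.1051]
eef_rot: [-2.433, -1.985, 0.005]
contact_force: [0.4, 0.6, -4.7]
finger_gap: 0.451
gripper_force: 41.7
[-0.01496873  0.06539794 -0.02060018] -11.56485658766149
```

```bash
python3 -m handwheel '[0,0,0.5,0,0,0.001,0.3, 0,0,0.5,0,0,0.002,0.3, 0,0,0.5,0,0,0.002,0.3]'; python3 -m handwheel '[0,0,0,0,0,0.001,0.3, 0,0,0,0,0,0.002,0.3, 0,0,0,0,0,0.002,0.3]';python3 -c "
from h import *
s=observe();print(s['ft_torque'],np.degrees(np.arctan2(tool(s)[1,1],tool(s)[0,1])))"
```

```text
t: 11.4
tcp_pos: [0.5359, 0.1895, 0.1041]
eef_rot: [-2.442, -1.976, 0.001]
contact_force: [-0.2, -0.8, -4.1]
finger_gap: 0.455
gripper_force: 41.7
t: 11.7
tcp_pos: [0.5361, 0.1895, 0.1023]
eef_rot: [-2.442, -1.976, 0.0]
contact_force: [-0.1, -0.2, -3.8]
finger_gap: 0.454
gripper_force: 41.7
[-0.08035001 -0.01847791  0.02374035] -12.04275111363024
```

```bash
for i in 1 2; do python3 -m handwheel '[0,0,0,0,0,0.001,0.3, 0,0,0,0,0,0.002,0.3, 0,0,0,0,0,0.002,0.3]'; done;python3 -c "
from h import *
s=observe();print(s['ft_torque'],np.degrees(np.arctan2(tool(s)[1,1],tool(s)[0,1])))"
```

```text
t: 12.0
tcp_pos: [0.5361, 0.1896, 0.1003]
eef_rot: [-2.442, -1.976, 0.0]
contact_force: [-0.0, -0.2, -4.3]
finger_gap: 0.453
gripper_force: 41.7
t: 12.3
tcp_pos: [0.5361, 0.1895, 0.0983]
eef_rot: [-2.442, -1.976, 0.001]
contact_force: [1.0, -0.1, -4.4]
finger_gap: 0.452
gripper_force: 41.7
[ 0.00064358  0.03426056 -0.05737747] -12.045809318444517
```

```bash
python3 -m handwheel '[0,0,0,0,0,0.001,0.3, 0,0,0,0,0,0.002,0.3, 0,0,0,0,0,0.002,0.3]'; for i in 1 2; do python3 -m handwheel '[0,0,0,0,0,0.0005,0.3, 0,0,0,0,0,0.001,0.3, 0,0,0,0,0,0.001,0.3]'; done
```

```text
t: 12.6
tcp_pos: [0.5361, 0.1896, 0.0963]
eef_rot: [-2.442, -1.976, 0.001]
contact_force: [-1.8, 0.5, -3.1]
finger_gap: 0.454
gripper_force: 41.7
t: 12.9
tcp_pos: [0.5362, 0.1896, 0.0954]
eef_rot: [-2.442, -1.976, 0.0]
contact_force: [0.2, 1.0, -5.1]
finger_gap: 0.448
gripper_force: 41.7
t: 13.2
tcp_pos: [0.5362, 0.1896, 0.0944]
eef_rot: [-2.442, -1.976, 0.0]
contact_force: [0.7, 0.3, -4.1]
finger_gap: 0.451
gripper_force: 41.7
```

```bash
for i in 1 2; do python3 -m handwheel '[0,0,0,0,0,0.0005,0.3, 0,0,0,0,0,0.0007,0.3, 0,0,0,0,0,0.0007,0.3]'; done
```

```text
t: 13.5
tcp_pos: [0.5363, 0.1896, 0.094]
eef_rot: [2.442, 1.976, 0.0]
contact_force: [-0.1, -1.0, -2.9]
finger_gap: 0.452
gripper_force: 41.8
t: 13.8
tcp_pos: [0.5363, 0.1897, 0.0938]
eef_rot: [2.442, 1.976, 0.001]
contact_force: [-1.6, -0.7, 0.1]
finger_gap: 0.45
gripper_force: 42.2
```

```bash
python3 -m handwheel '[0,0,0,0,0,0.0005,0.3, 0,0,0,0,0,0.0007,0.3, 0,0,0,0,0,0.0007,0.3]'; python3 -c "
from h import *
print(observe()['ft_torque'])
p,_=grab_frame('side');cv2.imwrite('pics/s3.png',cv2.resize(cv2.convertScaleAbs(p[130:260,180:353],alpha=1.4),(798,600),interpolation=3))"
```

```text
t: 14.1
tcp_pos: [0.5364, 0.1897, 0.0932]
eef_rot: [2.442, 1.976, 0.001]
contact_force: [-2.0, -0.3, 3.9]
finger_gap: 0.452
gripper_force: 42.5
[-0.11162877  0.70969622  0.01630099]
```

View pics/s3.png

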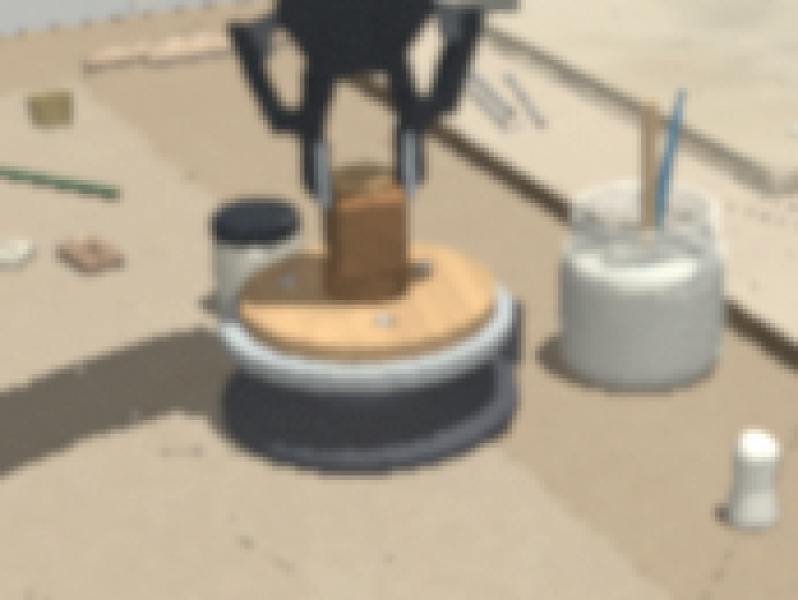

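The disc lies flush on the head with the pins in its holes (crop 385,320; 420,268; 288,280). I'll unload, then open and retreat.

```bash
python3 -m handwheel '[0,0,0,0,-0.0003,-0.0006,0.3, 0,0,0,0,-0.0003,-0.0006,0.3, 0,0,0,0,-0.0003,-0.0006,0.5, 0,0,0,0,-0.0003,-0.0006,0.6, 0,0,0,0,-0.0003,-0.0006,0.7, 0,0,0,0,-0.0003,-0.0006,0.8, 0,0,0,0,-0.0003,-0.0006,0.85, 0,0,0,0,-0.0003,-0.0006,0.85, 0,0,0,0,-0.0003,-0.0006,0.85]' && python3 -m handwheel '[0,0,0,0,0,-0.01,0.85, 0,0,0,0,0,-0.03,0.85, 0,0,0,0,0,-0.06,0.85, 0,0,0,0,0,-0.1,0.85, 0,0,0,0,0,-0.14,0.85, 0,0,0,0,0,-0.16,0.85, 0,0,0,-0.03,0,-0.16,0.85, 0,0,0,-0.07,0,-0.16,0.85, 0,0,0,-0.11,0,-0.16,0.85, 0,0,0,-0.15,0,-0.16,0.85, 0,0,0,-0.19,0,-0.16,0.85, 0,0,0,-0.22,0,-0.16,0.85, 0,0,0,-0.24,0,-0.16,0.85, 0,0,0,-0.24,0,-0.16,0.85, 0,0,0,-0.24,0,-0.16,0.85]'
python3 -c "
from h import *
p,_=grab_frame('side');t,_=grab_frame('top');f=lambda a:cv2.resize(cv2.convertScaleAbs(a,alpha=1.4),(400,300),interpolation=3)
cv2.imwrite('pics/m4.png',np.hstack([f(p[130:260,180:353]),f(t[170:275,160:300])]))"
```

```text
t: 15.05
tcp_pos: [0.536, 0.1896, 0.093]
eef_rot: [2.442, 1.976, 0.0]
contact_force: [0.7, -0.7, -0.3]
finger_gap: 0.853
gripper_force: 0.0
t: 16.55
tcp_pos: [0.486, -0.0451, 0.2538]
eef_rot: [2.443, 1.975, 0.002]
contact_force: [0.3, -0.5, -0.2]
finger_gap: 0.851
gripper_force: 0.0
```

View pics/m4.png

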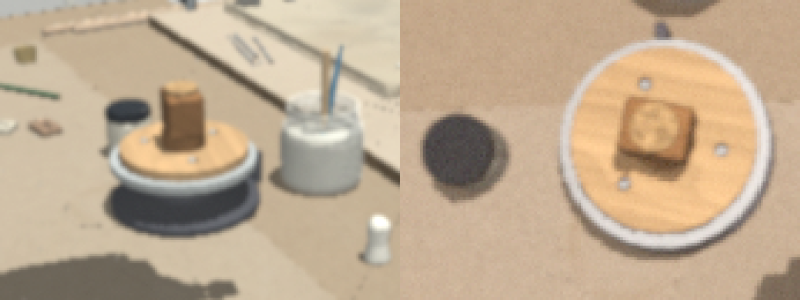

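The chuck sits concentric and flush, all three pins show in the holes, and the pot and stamp haven't moved.

```bash
python3 -c "
from station import *
print(job_done())"
```

```text
the job is handed in; nothing more can be done
None
```

The chuck is seated flush on the wheel head with all three pins in its holes, released and handed in at about 17 s; the load on the wheel read about 8 N at most, and nothing touched the glaze pot, ring cutter or stamp.

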